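# Spin-check the index disc and brake it on its mark

### The job

Check that the index disc runs freely: with a fingertip against one of its upright pins, flick it counter-clockwise (seen from above) so that it spins by itself, hands off, for at least one full turn. Then brake it with a fingertip while it is still running, so that it stops with the pointer showing on the red field, and take the hand away. After its full turn the disc must come to rest nowhere but there (no stopping elsewhere and pushing it round), and the things lying around it are not to be moved.

Things in the scene. Friction and masses are not known exactly. Their poses are not given: they have to be found in the camera images.
- index_base: Fixed blue stand of the index disc; origin on the bench, straight below the disc's upright axis; z up. Round foot of 78 mm radius; on its -x side a bracket 22 mm wide reaches out to 126 mm from the axis and rises 48 mm high outside the disc; it carries a yellow pointer whose tip looks inwards at the disc's rim, 104 mm from the axis.
- disc_centre (a point): On the axis, level with the flat upper face of the aluminium disc (200 mm diameter, 12 mm thick), 44 mm above the bench. Hub cap of 16 mm radius, 8 mm high, in the middle. Four black pins stand 26 mm high on the face, 10 mm in diameter (round collar at the foot 16 mm wide, 3 mm high), 85 mm from the axis, 90 degrees apart. The face between hub and pins is flat and free.
- index_disc (a joint): Angle of the disc, rad, without stops; grows counter-clockwise from above and counts on over the turns. At 0 and every whole turn (2 pi n) the red field is exactly at the pointer. Starts between -2.6 and -0.9. In the stand's frame the red field lies in direction angle + pi, the pins in directions angle + pi/4, 3 pi/4, 5 pi/4, 7 pi/4.
- disc_rim (a point): Point of the disc's rim opposite the red field, level with the face, 98 mm from the axis; turns with the disc. The disc (0.6 kg, inertia 0.003 kg m2) runs free: untouched, it loses about 0.5 rad/s each second at 4 rad/s and about 0.17 rad/s each second at 1 rad/s. A fingertip pressed on the face stops it almost at once; the disc then sinks up to 5 mm on its spring (1 to 11 N).
- disc_mark (a point): Middle of the red field at the rim of the disc's upper face, 98 mm from the axis; it turns with the disc. The red field is 35 mm wide along the rim (10 degrees to either side of its middle) and 32 mm long inwards.
- pointer_spot (a point): Spot on the rim circle of the disc's upper face that the pointer shows, 98 mm from the axis on the stand's -x side; fixed to the stand.
- orange_block: Loose orange block 30x40x22 mm lying beside the stand; origin at the centre of its underside. To be left alone.
- steel_block: Loose ground steel block 20x45x20 mm beside the stand; origin at the centre of its underside. To be left alone.
- hex_key: Loose black hex key 28x78x5 mm lying beside the stand; origin under its middle. To be left alone.
There are look-alikes about, which are no part of the job. There is more than one size of the index_base; the job needs the larger.

How it is judged:
By the outcome, as a careful person would: the job done as asked, in the order asked, and still so for the second after the job is handed in, with the robot touching nothing.
It also fails if it takes over 64 s, if anything falls off the work surface, if the arm or the gripper's body presses on something with over 40 N, if the wrist force passes 120 N, or if a joint passes its speed limit or range.

### The arm

A 7-joint arm with a two-finger parallel gripper is mounted at the origin on a cart in front of the work surface, level with it; the furniture and walls round the work are solid. World frame = base frame: x ahead of the robot, y to its left, z up, the work surface at z = 0. Lengths are in m, angles in rad, forces in N, time in s.
With the tool pointing down it reaches from about 0.425 to 1.025 m from the base axis. Payload 9.4 kg.
Tool frame: the origin (TCP) lies on the centre line of the jaws, within the pads' length; the fingertips stand 19 mm ahead of it and the grasp point (between the pads) is the TCP; z points along the fingers, y is the direction in which the jaws open and shut (so a half turn about z gives the same grasp; the last joint's range is limited). The gripper opens to 93 mm and grips with 3 to 60 N. Pads are 15 mm wide; open, the fingers measure 128 mm over their backs; the gripper's body (75 mm by 188 mm) begins 65 mm behind the grasp point.
Start: joints at [-1.251, 0.599, -0.003, 1.599, 0.002, 0.943, -0.08], TCP at [0.28, 0.669, 0.238] pointing down, gripper open.
Joint ranges: [-2.57, 2.57], [-0.35, 1.97], [-1.29, 1.29], [0.11, 2.56], [-1.05, 4.19], [0.11, 1.86], [-2.63, 2.63]. Speed limits (rad/s): [2.22, 2.22, 3.01, 3.01, 3.14, 3.14, 3.14].

### API

Orientations are given as a unit quaternion [x, y, z, w].
In Python, from cell import move_pose, move_straight, goto_joints, move_gripper, sleep, ik, get_obs, snapshot, camera_model, Unreachable, hand_in, look_for, silhouettes gives the robot as it stands. Calls block until the motion is done:
- move_pose(position, orientation): joint-space move of the TCP to a pose.
- move_straight(position, vel=0.15, rotation=None): straight line of the TCP; rotation=None keeps the orientation; vel is the mean speed in m/s.
- goto_joints(angles): joint-space move.
- move_gripper(opening, force=None): finger opening in m; force is the grip in N (None keeps the last); returns when the fingers have stopped.
- sleep(seconds).
- ik(position, orientation): joint angles nearest the present ones, or None.
- get_obs(): the state.
- snapshot(name): name is "scene" or "top" or "wrist"; returns the picture (384x512x3 uint8, red, green, blue); there is no depth.
- camera_model(name): a dict with "intrinsics" (3x3 intrinsics, pixels), "world_from_camera" (4x4, takes a point from camera to world coordinates). Camera axes: x right, y down, z forward; pixel columns grow to the right and rows downward; lengths in m; the calibration is good to about 2 mm. A picture is of the moment at which its call begins: read the wrist's pose just before it. camera_model takes no time and is no camera call; for the wrist camera it gives the pose at the moment of the call.
A pose or a line that the arm cannot do raises Unreachable and nothing moves.
- hand_in(): hands the job in, once; it reports no verdict.
Trained networks look in the newest picture that a camera, given by its name, has taken for a name from the list of things; names that differ only in an ending like _2 or _b are one class to them, and where a whole thing is asked for, a point or a joint stands for the part that bears it (a point fixed in the world has none). Each returns a list of dicts, best first, with "p" (0 to 1); they miss things now and then, are a little off and sometimes report something else, mostly with a low value. They report only what shows in the picture. A call takes as long as a camera call. They do not tell look-alikes from the thing itself.
- look_for(camera, name): "centre" ([column, row] in pixels, amid what is visible of it).
- silhouettes(camera, name): "mask" (384x512 bool, what is visible of it) and "centre" ([column, row] in pixels, amid what is visible of it).
The state is a dict: "time_s": time; "joint_positions": joint angles; "joint_vel": joint speeds; "joint_efforts": joint torques, N m; "position": TCP position; "ee_rot": TCP orientation; "wrist_force": force on the tool from outside, world axes, zero at the start; "wrist_torque": the same for the moment, N m; "finger_gap": finger opening in m.
Only numpy, scipy, OpenCV 4.12 (cv2) and the standard library are available. Lean on these libraries where they do the work, as an engineer would, in place of code of your own. Each camera call takes 0.05 s, during which the arm holds its last target.

## Working session

There is one attempt and no reset: what is moved stays moved. The work goes in short steps, each a Python script; the robot and the scene stay as the last script left them, time stands still between calls to the robot, and variables do not carry over. Pictures are saved under pics/ and viewed, and the job is handed in when it is done.

```bash
ls; mkdir -p pics
python3 - <<'E'
from cell import *
import cv2,numpy as np
o=get_obs();print({k:np.round(v,3) for k,v in o.items()})
for n in("scene","top","wrist"):
    im=snapshot(n);cv2.imwrite(f"pics/a_{n}.png",im[:,:,::-1])
    m=camera_model(n);print(n,np.round(m["intrinsics"],1).tolist(),np.round(m["world_from_camera"],3).tolist())
    for t in("index_base","index_disc","disc_mark","orange_block","steel_block","hex_key"):
        print(n,t,[(np.round(d["centre"],1).tolist(),round(d["p"],2)) for d in look_for(n,t)])
print(get_obs()["time_s"])
E
```

```text
pics
{'time_s': np.float64(0.0), 'joint_positions': array([-1.251,  0.6  , -0.003,  1.6  ,  0.002,  0.943, -0.08 ]), 'joint_vel': array([ 0.002,  0.003, -0.   , -0.001,  0.   ,  0.   ,  0.   ]), 'joint_efforts': array([-0.0000e+00, -7.6504e+01,  1.4970e+00, -2.5236e+01, -5.3000e-02,
        1.7000e-02,  0.0000e+00]), 'position': array([0.28 , 0.668, 0.237]), 'ee_rot': array([ 0.197,  0.98 , -0.001, -0.   ]), 'wrist_force': array([-0.218, -1.108, -0.024]), 'wrist_torque': array([-0.015,  0.011, -0.015]), 'finger_gap': np.float64(0.093)}
scene [[432.6, 0.0, 259.0], [0.0, 432.6, 198.1], [0.0, 0.0, 1.0]] [[0.675, -0.509, 0.534, 0.159], [-0.738, -0.474, 0.48, -0.411], [0.009, -0.718, -0.696, 0.694], [0.0, 0.0, 0.0, 1.0]]
scene index_base [([238.0, 194.9], 0.96), ([377.0, 239.5], 0.95)]
scene index_disc [([381.9, 237.7], 0.75), ([243.0, 192.5], 0.64), ([310.4, 235.7], 0.17)]
scene disc_mark [([385.2, 239.1], 0.94), ([245.3, 193.6], 0.69)]
scene orange_block [([202.9, 162.6], 0.6), ([243.7, 190.6], 0.18)]
scene steel_block []
scene hex_key []
top [[349.6, 0.0, 250.9], [0.0, 349.6, 191.5], [0.0, 0.0, 1.0]] [[-0.022, -0.998, 0.053, 0.582], [-1.0, 0.023, 0.012, 0.011], [-0.014, -0.053, -0.998, 0.892], [0.0, 0.0, 0.0, 1.0]]
top index_base [([344.3, 134.7], 0.91), ([225.2, 182.0], 0.74)]
top index_disc [([223.8, 182.5], 0.78), ([342.6, 139.3], 0.71)]
top disc_mark [([344.7, 139.5], 0.92)]
top orange_block [([169.2, 174.0], 0.58)]
top steel_block [([291.3, 168.8], 0.43), ([223.1, 181.6], 0.37)]
top hex_key [([295.1, 212.0], 0.45), ([224.3, 185.5], 0.39)]
wrist [[265.0, 0.0, 253.2], [0.0, 265.0, 191.8], [0.0, 0.0, 1.0]] [[0.386, 0.896, 0.22, 0.22], [0.922, -0.375, -0.094, 0.694], [-0.002, 0.239, -0.971, 0.385], [0.0, 0.0, 0.0, 1.0]]
wrist index_base []
wrist index_disc []
wrist disc_mark []
wrist orange_block []
wrist steel_block []
wrist hex_key []
1.05
```

View images.

Run:
```python
import cv2
for n in("scene","top"):
    im=cv2.imread(f"pics/a_{n}.png");cv2.imwrite(f"pics/a_{n}2.png",cv2.resize(im,(800,600),interpolation=cv2.INTER_CUBIC))
im=cv2.imread("pics/a_top.png")[90:250,130:410];cv2.imwrite("pics/a_topc.png",cv2.resize(im,(800,457),interpolation=cv2.INTER_CUBIC))
```

```text
(no output)
```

View pics/a_scene2.png

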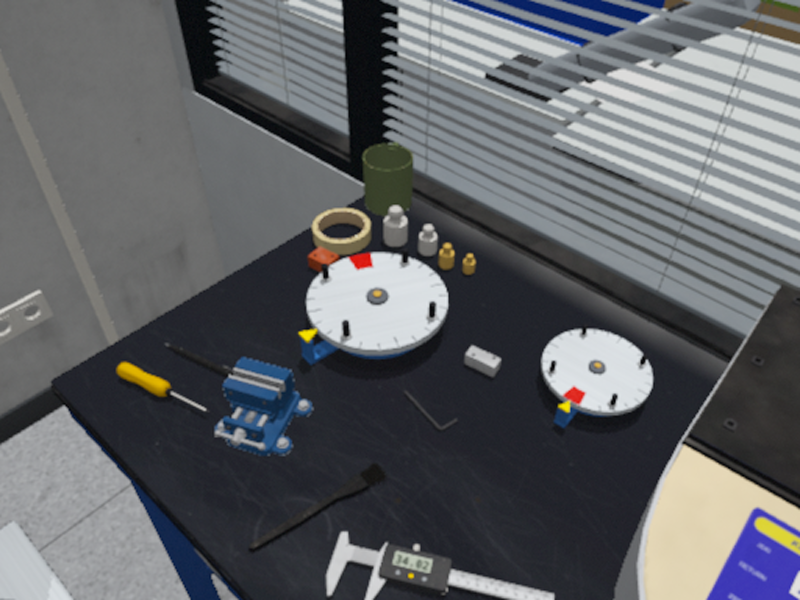

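View pics/a_top2.png

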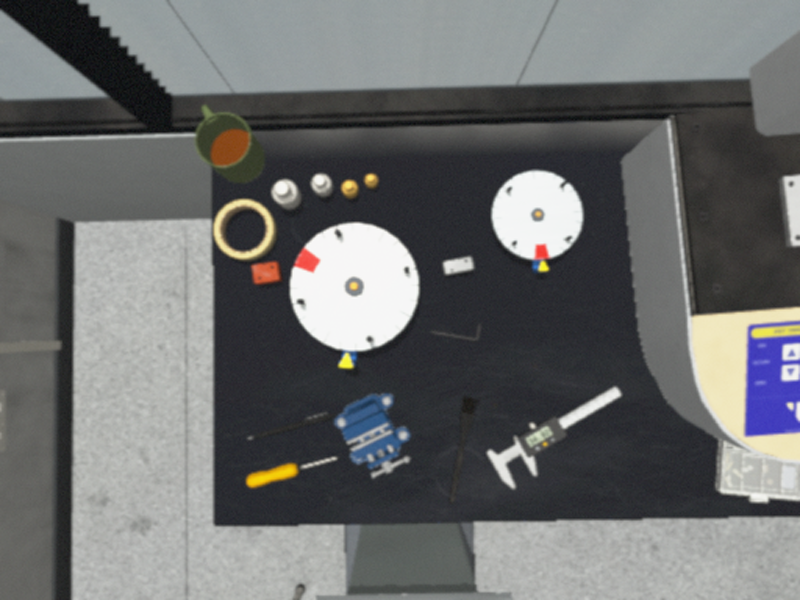

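View pics/a_topc.png

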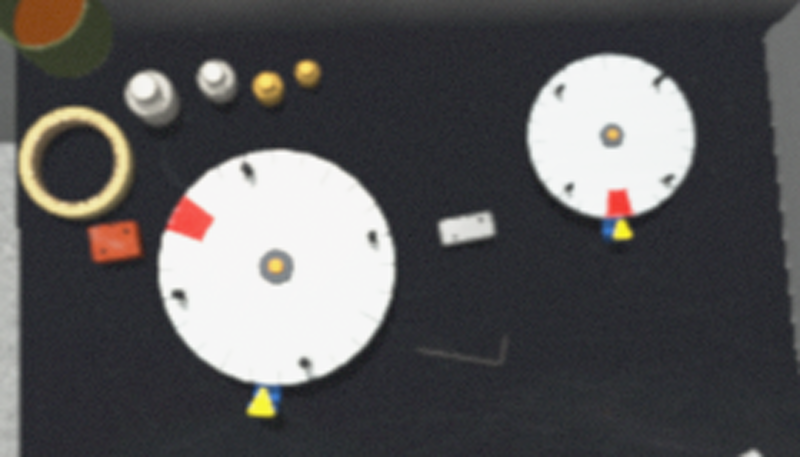

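The things that could be taken for the index stand in the top picture:
- The disc at about (226,183): 200 mm class, with four pins.
- The disc at about (344,139): clearly smaller, with its red field already at the pointer.

I'm choosing the larger one at (226,183). Next I'll measure it.

```bash
cat > h.py <<'E'
import numpy as np,cv2
from cell import *
def px2w(cam,uv,z,M=None):
    M=M or camera_model(cam);uv=np.atleast_2d(np.array(uv,float))
    T=np.array(M["world_from_camera"]);K=np.array(M["intrinsics"])
    d=np.c_[uv,np.ones(len(uv))]@np.linalg.inv(K).T@T[:3,:3].T
    o=T[:3,3];return o+d*((z-o[2])/d[:,2])[:,None]
def redmask(im):
    a=im.astype(int);return (a[:,:,0]>140)&(a[:,:,1]<75)&(a[:,:,2]<75)
E
python3 - <<'E'
from h import *
from scipy.optimize import least_squares
for n,box in(("top",(140,232,180,275)),("scene",(150,235,185,300))):
    im=cv2.imread(f"pics/a_{n}.png")[:,:,::-1]
    g=im.min(2)>110
    g|=redmask(im)
    m=np.zeros(g.shape,np.uint8);r0,r1,c0,c1=box;m[r0:r1,c0:c1]=g[r0:r1,c0:c1]
    cs,_=cv2.findContours(m,cv2.RETR_EXTERNAL,cv2.CHAIN_APPROX_NONE);c=max(cs,key=cv2.contourArea)[:,0]
    c=cv2.convexHull(c)[:,0]
    P=px2w(n,c,.044)[:,:2]
    f=least_squares(lambda q:np.hypot(*(P-q[:2]).T)-q[2],[.6,.08,.1],loss="soft_l1",f_scale=.002)
    C=f.x;print(n,"circle",np.round(C,4),"resid",np.round(np.abs(f.fun).max(),4))
    ry,rx=np.nonzero(redmask(im)*(m>0)|(redmask(im)&(np.indices(m.shape)[1]>c0)&(np.indices(m.shape)[1]<c1)&(np.indices(m.shape)[0]>r0)&(np.indices(m.shape)[0]<r1)))
    R=px2w(n,np.c_[rx,ry],.044)[:,:2];d=R.mean(0)-C[:2];print(" red n",len(rx),np.hypot(*d),"dir",np.arctan2(d[1],d[0]))
    a=im.astype(int);Y=(a[:,:,0]>170)&(a[:,:,1]>150)&(a[:,:,2]<90)
    yy,yx=np.nonzero(Y);s=(yx>180)&(yx<250)&(yy>200)&(yy<240)
    for z in(.048,):
        Pp=px2w(n,np.c_[yx[s],yy[s]],z)[:,:2];d=Pp-C[:2]
        if len(d):print(" ptr",s.sum(),Pp.mean(0),"r",np.hypot(*d.mean(0)),"dir",np.arctan2(*d.mean(0)[::-1]),np.hypot(*d.T).min())
E
```

```text
top circle [0.6496 0.081  0.1014] resid 0.0149
 red n 2 0.09939214317729032 dir 1.0861898849828673
 ptr 41 [0.53058768 0.09515853] r 0.11984387624744054 dir 3.023220105170086 0.10924079794433687
scene circle [0.6485 0.082  0.1016] resid 0.0158
 red n 111 0.08954136428419517 dir 1.1120718699936116
 ptr 54 [0.53349546 0.09710146] r 0.1159905695637017 dir 3.0107469635170734 0.10190173365129916
```

Run:
```python
import cv2
im=cv2.imread("pics/a_scene.png")[150:240,180:300];cv2.imwrite("pics/a_sc.png",cv2.resize(im,(800,600),interpolation=cv2.INTER_CUBIC))
```

```text
(no output)
```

View pics/a_sc.png

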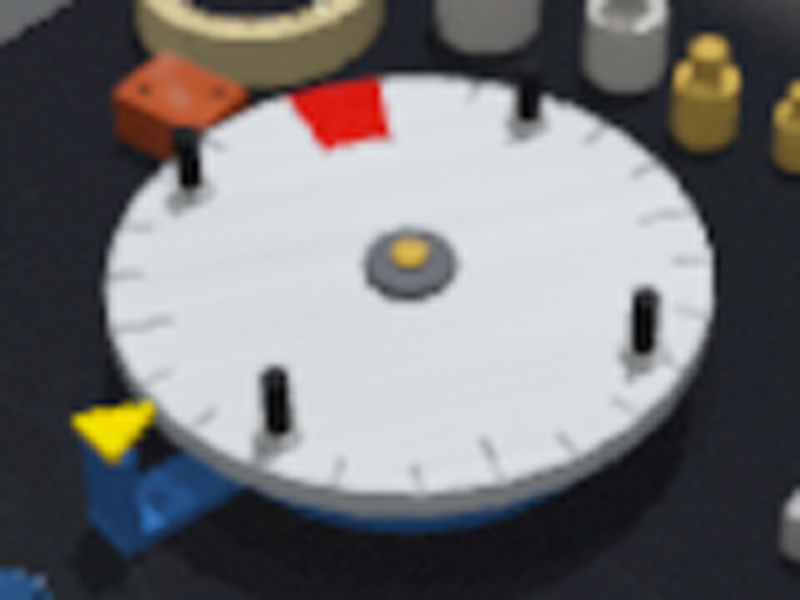

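```bash
cat >> h.py <<'E'
from scipy.spatial.transform import Rotation as Rn
C=np.array([.649,.0815]);YAW=-.125
def quat(xd):
    x=np.array([xd[0],xd[1],0.])/np.hypot(*xd);z=np.array([0,0,-1.]);y=np.cross(z,x)
    return Rn.from_matrix(np.c_[x,y,z]).as_quat()
BR=np.array([.694,.0815]);QB=quat((-1,0))
E
python3 - <<'E'
from h import *
print(ik([*BR,.19],QB))
p=lambda s:print(s,round(float(get_obs()["time_s"]),2),np.round(get_obs()["position"],4),np.round(get_obs()["wrist_force"],2))
move_pose([*BR,.19],QB);p("above")
move_gripper(0.0,10);p("closed");print(get_obs()["finger_gap"])
move_straight([*BR,.071],vel=.15);p("hover")
M=camera_model("wrist");im=snapshot("wrist");cv2.imwrite("pics/b_wrist.png",im[:,:,::-1])
move_straight([*BR,.066],vel=.08);p("hover2")
for z in(.064,.0625,.061,.0595,.058):
    move_straight([*BR,z],vel=.05);p(z)
    if get_obs()["wrist_force"][2]>2.5:break
a=get_obs()["time_s"];move_straight([*BR,.069],vel=.1);p("up");print(get_obs()["time_s"]-a)
rm=redmask(im);y,x=np.nonzero(rm);P=px2w("wrist",np.c_[x,y],.044,M)[:,:2];d=P-C
print(len(x),np.hypot(*d.T).min(),np.hypot(*d.T).max(),np.arctan2(*d.mean(0)[::-1]))
E
```

```text
[-0.16428177  0.61527017 -0.0536741   1.70444537  0.04224541  0.82300128
  1.33393224]
above 3.6 [0.6939 0.0829 0.1901] [ 0.22 -0.55  0.62]
closed 5.05 [0.694  0.0815 0.19  ] [-0.26 -0.48 -0.64]
0.00041455053793138316
hover 5.99 [0.6946 0.0816 0.0718] [-0.05 -1.15 -0.55]
hover2 6.29 [0.694  0.0815 0.0662] [ 0.8  -0.15 -0.27]
0.064 6.54 [0.6939 0.0815 0.0639] [0.66 0.16 0.61]
0.0625 6.79 [0.6942 0.0815 0.0626] [ 0.31 -0.24  1.64]
0.061 7.04 [0.6942 0.0815 0.0612] [-0.05  0.34  3.61]
up 7.29 [0.6941 0.0815 0.0695] [-0.03  0.79 -0.77]
0.25
898 0.06698349678943358 0.14517287715546318 1.061065416012469
```

View pics/b_wrist.png

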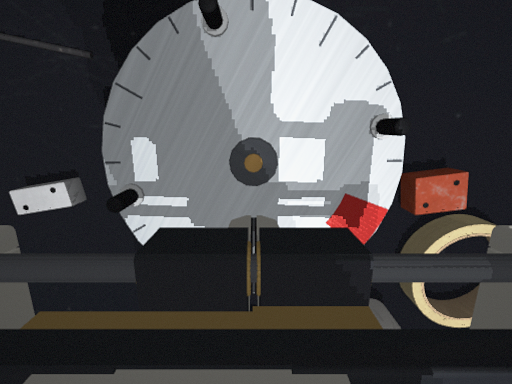

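```bash
cat >> h.py <<'E'
def reddir(im,M):
    y,x=np.nonzero(redmask(im));
    if len(x)==0:return None
    d=px2w("wrist",np.c_[x,y],.044,M)[:,:2]-C
    d=d[np.hypot(*d.T)<.103]
    if len(d)<60:return None
    a=np.arctan2(d[:,1],d[:,0]);r=np.hypot(*d.T)
    m=np.angle(np.exp(1j*a).mean());da=np.angle(np.exp(1j*(a-m)))
    return m,np.ptp(da),len(d),r.min(),r.max()
E
python3 - <<'E'
from h import *
M=camera_model("wrist");im=snapshot("wrist")
print(get_obs()["position"][2],reddir(im,M))
for z,uv in((.052,(253,162)),):print("hub?",px2w("wrist",uv,z,M))
cv2.imwrite("pics/c_wrist.png",cv2.resize(im[:,:,::-1],(800,600)))
T=np.linalg.inv(np.array(M["world_from_camera"]));K=np.array(M["intrinsics"])
# overlay predicted circle, pins
def pr(p):
    q=T[:3,:3]@p+T[:3,3];q=K@q;return tuple(int(v) for v in q[:2]/q[2]*1.5625)
v=cv2.imread("pics/c_wrist.png")
for a in np.linspace(-3.14,3.14,200):cv2.circle(v,pr(np.array([*(C+.1*np.array([np.cos(a),np.sin(a)])),.044])),1,(255,0,255),-1)
rd=1.11
for k in(1,3,5,7):
    a=rd+k*np.pi/4
    for z in(.044,.07):cv2.circle(v,pr(np.array([*(C+.085*np.array([np.cos(a),np.sin(a)])),z])),4,(0,255,0),-1)
cv2.circle(v,pr(np.array([*C,.052])),4,(0,0,255),-1)
cv2.imwrite("pics/c_ov.png",v)
E
```

```text
0.06919059438121093 (np.float64(1.036820519807934), np.float64(0.36439373959262034), 831, np.float64(0.0671618560313872), np.float64(0.09908848566668284))
hub? [[0.64984985 0.08059908 0.052     ]]
```

View pics/c_ov.png

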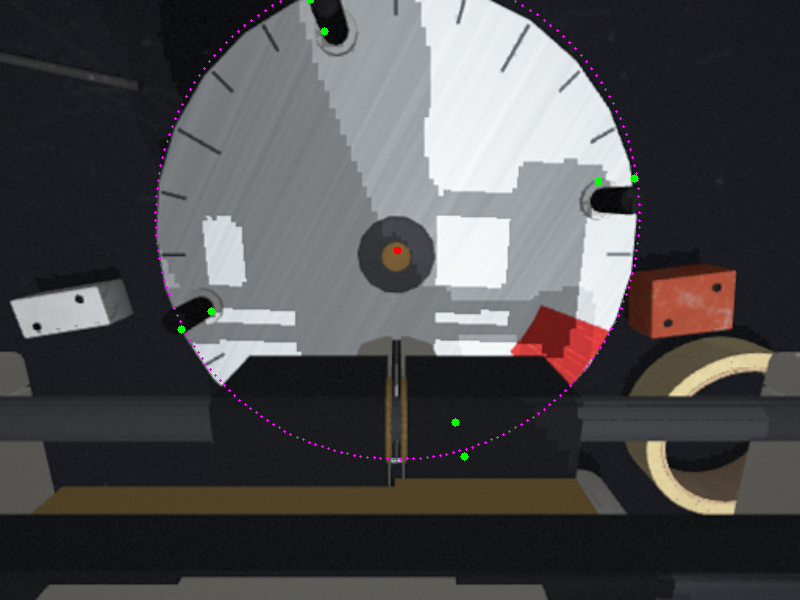

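```bash
sed -i 's/^C=.*/C=np.array([.6495,.0813]);YAW=-.125/' h.py
python3 - <<'E'
from h import *
p=lambda s:print(s,round(float(get_obs()["time_s"]),2),np.round(get_obs()["position"],4),np.round(get_obs()["wrist_force"],2))
rd=1.055;ph=rd-3*np.pi/4;fm=ph+.3
n=np.array([np.cos(fm),np.sin(fm)]);t=np.array([-n[1],n[0]])
L=lambda s,z:[*(C+.083*n+s*t),z+.019]
Q=quat(-t)
print(L(-.044,.05),L(.075,.082),ik(L(-.044,.05),Q),ik(L(.075,.082),Q))
move_straight([*BR,.115],vel=.15)
move_pose(L(-.044,.096),Q);p("above")
move_straight(L(-.044,.0505),vel=.1);p("down")
im=snapshot("top");cv2.imwrite("pics/d_top.png",im[90:250,130:410,::-1])
im=snapshot("wrist");cv2.imwrite("pics/d_wrist.png",im[:,:,::-1])
E
```

```text
[np.float64(0.6572085398339965), np.float64(-0.012324667762442235), 0.069] [np.float64(0.7574203164820232), np.float64(0.05185165046356694), 0.101] [ 0.06808351  0.72978204 -0.21089152  1.87035066  0.26233305  0.56825041
  1.82768936] [-0.00928106  0.78847854 -0.22993625  1.59879409  0.23165116  0.78118871
  1.80162799]
above 8.38 [ 0.6568 -0.0125  0.114 ] [0.89 1.22 0.19]
down 8.98 [ 0.6573 -0.0118  0.0693] [0.3  0.33 0.3 ]
```

View pics/d_wrist.png

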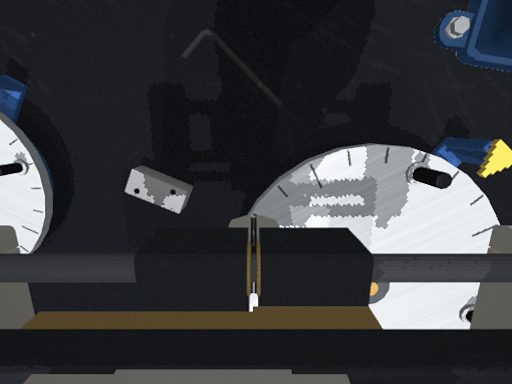

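Run:
```python
from h import *
p=lambda s:print(s,round(float(get_obs()["time_s"]),2),np.round(get_obs()["position"],4),np.round(get_obs()["wrist_force"],2))
rd=1.055;ph=rd-3*np.pi/4;fm=ph+.3
n=np.array([np.cos(fm),np.sin(fm)]);t=np.array([-n[1],n[0]])
L=lambda s,z:[*(C+.083*n+s*t),z+.019]
move_straight(L(.075,.082),vel=.2);p("flick")
move_straight([*BR,.106],vel=.15,rotation=QB);p("over")
for i in range(12):
    tt=get_obs()["time_s"];M=camera_model("wrist");im=snapshot("wrist");r=reddir(im,M)
    print(round(float(tt),3),None if r is None else np.round(r,3))
    sleep(.1)
cv2.imwrite("pics/e_wrist.png",im[:,:,::-1])
```

```text
flick 9.85 [0.7564 0.0509 0.1007] [-0.16  0.97 -0.6 ]
over 10.57 [0.6941 0.0806 0.1062] [-0.81 -0.72  0.16]
10.567 [1.189e+00 2.890e-01 8.210e+02 6.600e-02 9.900e-02]
10.717 [1.900e+00 3.070e-01 1.316e+03 6.500e-02 9.800e-02]
10.867 [2.605e+00 2.900e-01 1.445e+03 6.500e-02 9.700e-02]
11.017 [-2.984e+00  3.060e-01  1.686e+03  6.500e-02  9.700e-02]
11.167 None
11.317 [-1.659e+00  2.740e-01  5.330e+02  7.100e-02  9.900e-02]
11.467 [-9.96e-01  2.83e-01  9.92e+02  6.80e-02  1.00e-01]
11.617 None
11.767 None
11.917 [9.13e-01 2.90e-01 6.96e+02 6.70e-02 9.90e-02]
12.067 [1.500e+00 3.150e-01 1.129e+03 6.600e-02 9.800e-02]
12.217 [2.116e+00 3.240e-01 1.449e+03 6.500e-02 9.700e-02]
```

View pics/e_wrist.png

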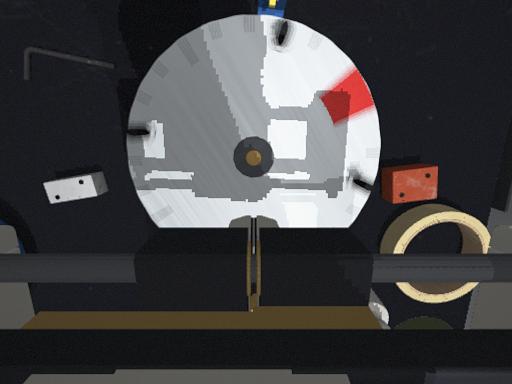

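Run:
```python
from h import *
sleep(8.5)
move_straight([*BR,.0685],vel=.1);print(get_obs()["wrist_force"])
S=[]
for i in range(14):
    tt=get_obs()["time_s"];M=camera_model("wrist");im=snapshot("wrist");r=reddir(im,M)
    print(round(float(tt),3),None if r is None else np.round(r,3));sleep(.15)
```

```text
[-0.00338775  0.42660302  0.33319505]
21.392 None
21.592 [1.044e+00 3.450e-01 8.270e+02 6.700e-02 9.900e-02]
21.792 [1.351e+00 3.370e-01 1.431e+03 6.600e-02 9.900e-02]
21.992 [1.608e+00 3.550e-01 2.107e+03 6.600e-02 9.800e-02]
22.192 [1.883e+00 3.580e-01 2.263e+03 6.500e-02 9.800e-02]
22.392 [2.153e+00 3.570e-01 2.551e+03 6.500e-02 9.700e-02]
22.592 [2.416e+00 3.570e-01 2.752e+03 6.500e-02 9.700e-02]
22.792 [2.671e+00 3.510e-01 2.856e+03 6.500e-02 9.700e-02]
22.992 [2.917e+00 3.550e-01 2.663e+03 6.500e-02 9.700e-02]
23.192 [-3.116e+00  3.670e-01  2.409e+03  6.500e-02  9.200e-02]
23.392 [-2.892e+00  3.420e-01  2.285e+03  6.500e-02  9.700e-02]
23.592 [-2.778e+00  1.100e-01  6.490e+02  6.500e-02  9.700e-02]
23.792 None
23.992 None
```

```bash
cat > fit.py <<'E'
import numpy as np
from scipy.integrate import solve_ivp
from scipy.optimize import least_squares
A=[(10.567,1.189),(10.717,1.9),(10.867,2.605),(11.017,-2.984),(11.317,-1.659),(11.467,-.996),(11.917,.913),(12.067,1.5),(12.217,2.116)]
B=[(21.592,1.044),(21.792,1.351),(21.992,1.608),(22.192,1.883),(22.392,2.153),(22.592,2.416),(22.792,2.671),(22.992,2.917),(23.192,-3.116),(23.392,-2.892)]
ta=np.array([a[0] for a in A]);ya=np.unwrap([a[1] for a in A]);tb=np.array([a[0] for a in B]);yb=np.unwrap([a[1] for a in B])
# unwrap A across 2pi: check
def sim(p,ts,t0=10.567):
    th,w,c0,c1,c2=p
    s=solve_ivp(lambda t,y:[y[1],-(c0+c1*y[1]+c2*y[1]**2)*(y[1]>0)],(t0,40),[th,w],dense_output=True,rtol=1e-7,max_step=.1)
    return s.sol(ts)
print(np.polyfit(tb,yb,2),np.polyfit(tb,yb,1),np.polyfit(ta,ya,2))
for c2 in(0,.015,.03):
  for k in range(2,6):
    f=least_squares(lambda q:np.r_[sim([*q,c2],ta)[0]-ya,sim([*q,c2],tb)[0]-(yb+2*np.pi*k)],[1.19,4.7,.05,.08])
    p=[*f.x,c2]
    t=np.arange(23.5,40,.02);s=sim(p,t);tgt=yb[8]+2*np.pi*k;tgt=2*np.pi*(k)+3.017
    n=s[0]-tgt
    j=np.argmax(n>2*np.pi)
    print(c2,k,np.round(p,4),"rms",np.sqrt(np.mean(f.fun**2)),"tot past ptr",n[s[1]>0.0].max(),"t",t[j] if n.max()>2*np.pi else None,s[1][j], "w(23.3)",sim(p,np.array([23.3]))[1])
E
python3 fit.py
```

```text
[ -0.07722704   4.77731344 -66.09731965] [  1.30333227 -27.05441236] [ -0.24900868  10.03895224 -77.0856298 ]
0 2 [ 0.7763  7.5828 -0.4445  0.8791  0.    ] rms 0.4144566694662817 tot past ptr 8.11554688889214 t 36.35999999999973 0.5056207756657153 w(23.3) [0.50571821]
0 3 [ 0.9153  6.5037 -0.6929  0.6803  0.    ] rms 0.19235442603865932 tot past ptr 17.069146003181867 t 29.399999999999874 1.0185424284175786 w(23.3) [1.01947593]
0 4 [ 1.0923  5.3273 -0.409   0.3394  0.    ] rms 0.051964384379227437 tot past ptr 20.537295533125512 t 28.1799999999999 1.2156840922218088 w(23.3) [1.25998387]
0 5 [1.2018 4.7308 0.0502 0.0871 0.    ] rms 0.008936963371510964 tot past ptr 6.412033320976839 t 33.87999999999978 0.12103215544834815 w(23.3) [1.17526038]
0.015 2 [ 0.7642  7.7458 -0.4205  0.8273  0.015 ] rms 0.41950700399844515 tot past ptr 8.08251438638787 t 36.419999999999725 0.5037039040519091 w(23.3) [0.50384478]
0.015 3 [ 0.9049  6.6123 -0.643   0.6182  0.015 ] rms 0.1976121380072898 tot past ptr 17.011230019458065 t 29.419999999999874 1.0151680436686117 w(23.3) [1.0164266]
0.015 4 [ 1.0824  
[... 239 characters left out ...]
631366 t None 1.1268629441910591 w(23.3) [1.16127522]
0.03 2 [ 0.752   7.9194 -0.3973  0.7766  0.03  ] rms 0.42476226969929515 tot past ptr 8.051869384153175 t 36.459999999999724 0.5019198825947679 w(23.3) [0.50212101]
0.03 3 [ 0.8944  6.7273 -0.5941  0.5568  0.03  ] rms 0.20304604778096894 tot past ptr 16.95246288147924 t 29.439999999999873 1.0117304292442442 w(23.3) [1.01341259]
0.03 4 [ 1.0725  5.4681 -0.2758  0.2033  0.03  ] rms 0.061327970791266825 tot past ptr 19.921264601439372 t 28.279999999999898 1.1817491740761643 w(23.3) [1.24993792]
0.03 5 [ 1.1886  4.8023  0.2373 -0.0714  0.03  ] rms 0.008065603635421673 tot past ptr 3.51705799315517 t None 1.107564092522457 w(23.3) [1.14655715]
```

```bash
cat >> h.py <<'E'
FM=-1.0;N=np.array([np.cos(FM),np.sin(FM)]);TT=np.array([-N[1],N[0]])
LL=lambda s,z:[*(C+.083*N+s*TT),z+.019]
Q2=quat(-TT)
def red_any(n,im,M):
    a=im.astype(int);m=(a[:,:,0]>130)&(a[:,:,1]<110)&(a[:,:,2]<110)&(a[:,:,0]-a[:,:,1]>70)
    y,x=np.nonzero(m)
    if len(x)<3:return None
    d=px2w(n,np.c_[x,y],.044,M)[:,:2]-C;r=np.hypot(*d.T);d=d[(r<.1)&(r>.06)]
    if len(d)<5:return None
    return round(float(np.angle(np.exp(1j*np.arctan2(d[:,1],d[:,0])).mean())),3),len(d)
E
python3 - <<'E'
from h import *
p=lambda s:print(s,round(float(get_obs()["time_s"]),3),np.round(get_obs()["position"],4))
p("now");print(ik(LL(-.05,.08),Q2),ik(LL(.08,.076),Q2))
move_straight([*BR,.099],vel=.12);p("up")
move_straight(LL(-.05,.080),vel=.22,rotation=Q2);p("start")
for n in("scene","wrist"):
    t=get_obs()["time_s"];M=camera_model(n);im=snapshot(n);cv2.imwrite(f"pics/f_{n}.png",im[:,:,::-1]);print(n,t,red_any(n,im,M))
E
```

```text
now 24.192 [0.694  0.0815 0.0685]
[ 0.08376289  0.68578548 -0.22664225  1.86802236  0.24915983  0.61515168
  1.84385781] [-0.01382222  0.79980438 -0.22835251  1.58989928  0.23325963  0.77876036
  1.79968891]
up 24.6 [0.6943 0.0815 0.0996]
start 25.317 [ 0.6524 -0.0148  0.0986]
scene 25.3167 (-0.929, 29)
wrist 25.3667 (-0.772, 13)
```

View pics/f_scene.png

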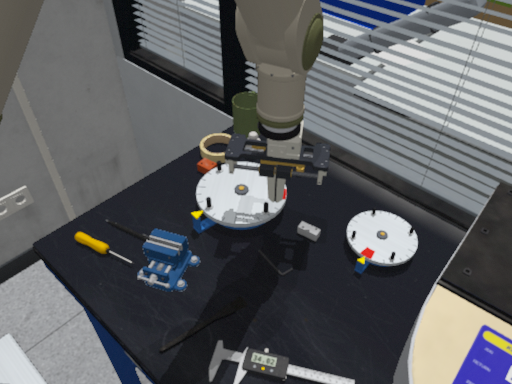

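View pics/f_wrist.png

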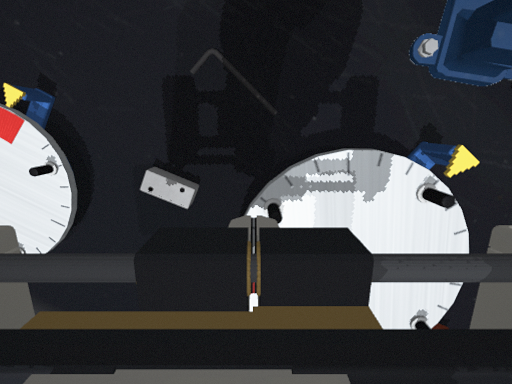

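```bash
python3 - <<'E'
from h import *
M=camera_model("wrist")
for uv,z in(((270,221),.047),((277,206),.07),((425,189),.047),((453,202),.07),((430,325),.044)):
    d=px2w("wrist",uv,z,M)[0,:2]-C;print(uv,np.hypot(*d),np.arctan2(d[1],d[0]))
print("finger",np.arctan2(*(get_obs()["position"][:2]-C)[::-1]),get_obs()["time_s"])
im=cv2.imread("pics/f_wrist.png")[180:350,230:480];cv2.imwrite("pics/f_c.png",cv2.resize(im,None,fx=3,fy=3))
E
sed -i '/^for c2/,$d' fit.py
cat >> fit.py <<'E'
for c2 in(0,.015):
    k=5;f=least_squares(lambda q:np.r_[sim([*q,c2],ta)[0]-ya,sim([*q,c2],tb)[0]-(yb+2*np.pi*k)],[1.19,4.7,.05,.08])
    s=sim([*f.x,c2],np.array([23.392,25.3167,25.367,25.417,26,26.5,27]));print(np.angle(np.exp(1j*s[0])),s[1])
E
python3 fit.py
```

```text
(270, 221) 0.08075098691136083 -1.5454063720872575
(277, 206) 0.0900005255129735 -1.749543416268323
(425, 189) 0.08459157606025976 3.076884682907989
(453, 202) 0.0850173059927787 2.9982320112935996
(430, 325) 0.09553083082880025 1.4918055361207636
finger -1.537270302757114 25.4167
[ -0.07722704   4.77731344 -66.09731965] [  1.30333227 -27.05441236] [ -0.24900868  10.03895224 -77.0856298 ]
[-2.88805688 -0.91809575 -0.87332801 -0.82914666 -0.33703512  0.05229464
  0.41276829] [1.16128773 0.89322741 0.8868066  0.88045189 0.80836224 0.7493847
 0.69291956]
[-2.89203874 -0.99830181 -0.95694473 -0.91623535 -0.47086415 -0.1314055
  0.16938526] [1.14540957 0.82623508 0.81818378 0.81019347 0.7179417  0.64007552
 0.56325281]
```

View pics/f_c.png

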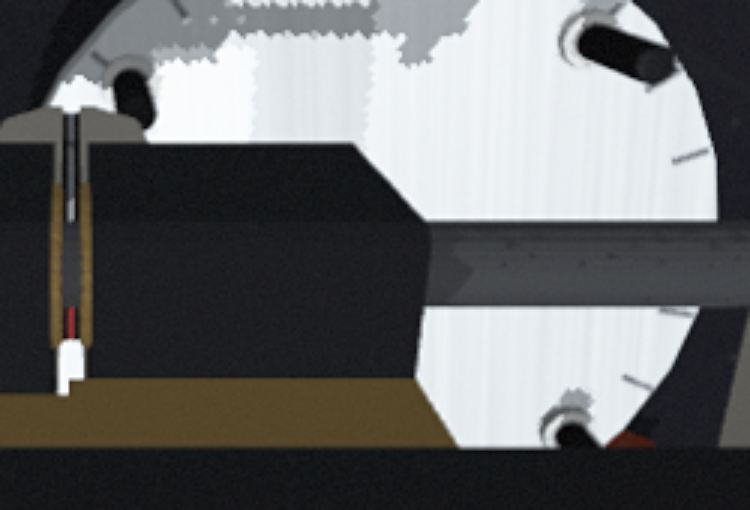

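Run:
```python
from h import *
p=lambda s:print(s,round(float(get_obs()["time_s"]),3),np.round(get_obs()["position"],4),np.round(get_obs()["wrist_force"],1))
sleep(.37)
move_straight(LL(-.05,.0505),vel=.15);p("down")
move_straight(LL(.08,.077),vel=.2);p("flick")
move_straight([*BR,.106],vel=.15,rotation=QB);p("over")
for i in range(16):
    tt=get_obs()["time_s"];M=camera_model("wrist");im=snapshot("wrist");r=reddir(im,M)
    print(round(float(tt),3),None if r is None else np.round(r[:3],3))
    sleep(.1)
```

```text
down 26.133 [ 0.6518 -0.0155  0.069 ] [-0.5 -0.3  0. ]
flick 26.95 [0.7608 0.0538 0.096 ] [-0.2 -0.2  0.2]
over 27.667 [0.6941 0.0807 0.1062] [ 0.8 -0.6  0.7]
27.667 None
27.817 [1.173e+00 2.880e-01 8.140e+02]
27.967 [1.947e+00 3.020e-01 1.310e+03]
28.117 [2.717e+00 2.830e-01 1.317e+03]
28.267 [-2.833e+00  2.580e-01  1.300e+03]
28.417 None
28.567 [-1.314e+00  2.720e-01  3.780e+02]
28.717 [ -0.685   0.258 193.   ]
28.867 None
29.017 [  0.809   0.283 246.   ]
29.167 [1.427e+00 2.940e-01 1.034e+03]
29.317 [2.110e+00 3.140e-01 1.406e+03]
29.467 [2.786e+00 2.930e-01 1.348e+03]
29.617 [-2.846e+00  2.830e-01  1.458e+03]
29.767 None
29.917 [-1.583e+00  2.920e-01  3.520e+02]
```

Run:
```python
from h import *
t=get_obs()["time_s"];sleep(float(36.2-t))
move_straight([*BR,.067],vel=.12);print(get_obs()["wrist_force"])
for i in range(40):
    tt=get_obs()["time_s"];M=camera_model("wrist");im=snapshot("wrist");r=reddir(im,M)
    print(round(float(tt),3),None if r is None else np.round(r[:3],3))
    if r and r[1]>.33 and -2.9>r[0]>-3.05:break
    sleep(.05)
```

```text
[ 0.38334369  0.21318546 -0.01595544]
36.675 None
36.775 None
36.875 None
36.975 [ 0.901  0.112 73.   ]
37.075 [1.002e+00 2.920e-01 5.650e+02]
37.175 [1.161e+00 3.370e-01 8.600e+02]
37.275 [1.36e+00 3.39e-01 1.45e+03]
37.375 [1.525e+00 3.500e-01 2.002e+03]
37.475 [1.707e+00 3.480e-01 2.123e+03]
37.575 [1.890e+00 3.510e-01 2.291e+03]
37.675 [2.074e+00 3.480e-01 2.437e+03]
37.775 [2.252e+00 3.510e-01 2.635e+03]
37.875 [2.430e+00 3.470e-01 2.732e+03]
37.975 [2.606e+00 3.460e-01 2.820e+03]
38.075 [2.775e+00 3.490e-01 2.750e+03]
38.175 [2.947e+00 3.460e-01 2.519e+03]
38.275 [3.121e+00 3.570e-01 2.344e+03]
38.375 [-2.994e+00  3.550e-01  2.372e+03]
```

Run:
```python
from h import *
S=[];TG=3.017-.04
sleep(2.3)
while True:
    tt=float(get_obs()["time_s"]);M=camera_model("wrist");im=snapshot("wrist");r=reddir(im,M);now=float(get_obs()["time_s"])
    if tt>47: print("late");break
    if r and r[1]>.335 and 1.3<r[0]<3.1: S.append((tt,r[0]))
    if len(S)>=6:
        s=np.array(S[-14:]);w,b=np.polyfit(s[:,0]-now,s[:,1],1)
        w-=.06 # slowdown within window
        c=s[-5:,1].mean()-w*(s[-5:,0]-now).mean()
        ts=(TG-c)/w
        if ts-.15<.06:
            d=ts-.15
            if d>.005:sleep(d)
            a=float(get_obs()["time_s"]);move_straight([*BR,.0595],vel=.1);b_=float(get_obs()["time_s"])
            print("trig",now,"w",w,"c",c,"d",d,"move",a,b_,get_obs()["wrist_force"]);break
print(len(S),S[-3:])
for i in range(4):
    tt=float(get_obs()["time_s"]);M=camera_model("wrist");im=snapshot("wrist");print(tt,reddir(im,M))
cv2.imwrite("pics/g_wrist.png",im[:,:,::-1])
```

```text
trig 43.075 w 0.8857662130171873 c 2.8038943182093896 d 0.04543044117810727 move 43.1167 43.3667 [ 0.65253975 -1.43585339  6.57723707]
30 [(42.925, np.float64(2.671461467704631)), (42.975, np.float64(2.7165075078689678)), (43.025, np.float64(2.75967086553043))]
43.3667 (np.float64(2.9103973422540244), np.float64(0.36979317717808335), 2512, np.float64(0.06370924527917146), np.float64(0.09373489874039115))
43.4167 (np.float64(2.9077657069363827), np.float64(0.3684085328733766), 2576, np.float64(0.06372084335355886), np.float64(0.09379640908332597))
43.4667 (np.float64(2.9092561268301464), np.float64(0.3684402088449783), 2477, np.float64(0.06374285851887636), np.float64(0.09383137914183969))
43.5167 (np.float64(2.9100184428424787), np.float64(0.3684595309314296), 2475, np.float64(0.06377824543089476), np.float64(0.09384919749268553))
```

View pics/g_wrist.png

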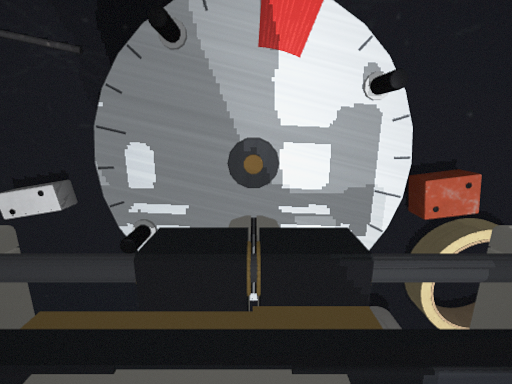

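Run:
```python
from h import *
move_straight([*BR,.0665],vel=.05)
move_straight([*BR,.115],vel=.1)
M=camera_model("wrist");im=snapshot("wrist");print(reddir(im,M));cv2.imwrite("pics/h_wrist.png",im[:,:,::-1])
move_straight([*BR,.19],vel=.2)
for i in range(2):
    t=get_obs()["time_s"];M=camera_model("wrist");im=snapshot("wrist");print(t,reddir(im,M));sleep(.5)
cv2.imwrite("pics/i_wrist.png",cv2.resize(im[:,:,::-1],(800,600)))
a=im.astype(int);Y=(a[:,:,0]>170)&(a[:,:,1]>150)&(a[:,:,2]<90);y,x=np.nonzero(Y)
d=px2w("wrist",np.c_[x,y],.048,M)[:,:2];print(len(x),d.mean(0),np.arctan2(*(d.mean(0)-C)[::-1]))
rm=redmask(im);y,x=np.nonzero(rm);print(x.mean(),y.mean())
for n in("scene","top"):
    im=snapshot(n);cv2.imwrite(f"pics/i_{n}.png",im[:,:,::-1])
im=cv2.imread("pics/i_scene.png")[150:250,170:300];cv2.imwrite("pics/i_sc.png",cv2.resize(im,(780,600),interpolation=cv2.INTER_CUBIC))
```

```text
(np.float64(2.9010817765879064), np.float64(0.3656975215060081), 1610, np.float64(0.06489383114906265), np.float64(0.09647094555290403))
45.0667 (np.float64(2.903518849194787), np.float64(0.3593406635286409), 519, np.float64(0.06490163665470912), np.float64(0.09607884020861734))
45.6167 (np.float64(2.900605754216323), np.float64(0.3652650183019639), 559, np.float64(0.06472367698672715), np.float64(0.09602817576444511))
29 [0.55747215 0.0538297 ] -2.851512688792104
202.54981084489282 102.72761664564943
```

View pics/i_wrist.png

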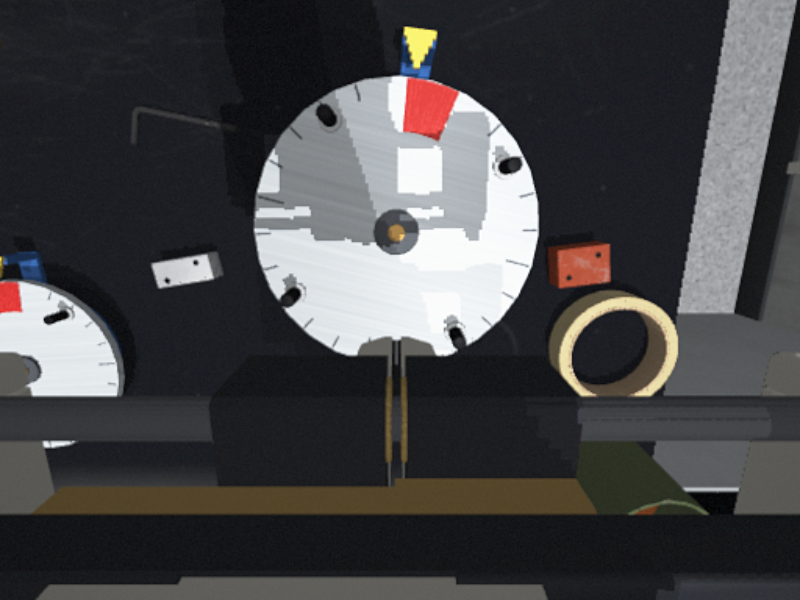

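View pics/i_sc.png

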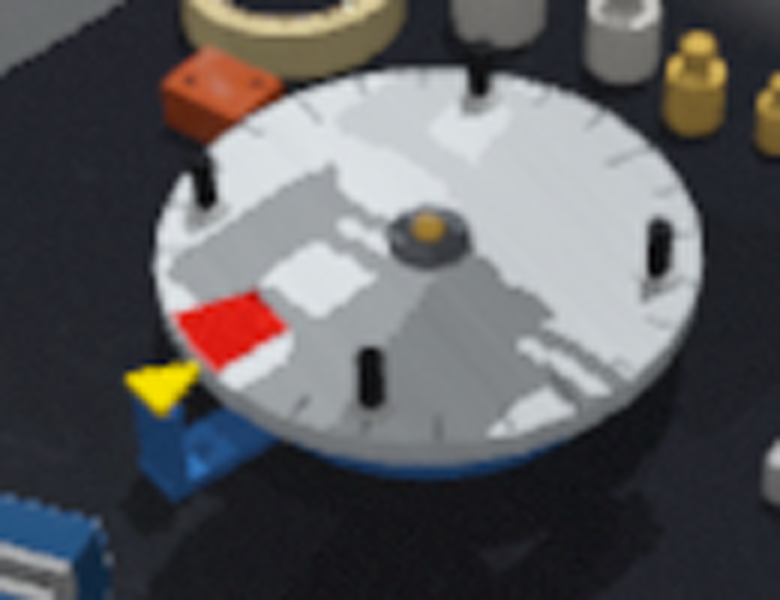

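Run:
```python
from h import *
M=camera_model("wrist");im=snapshot("wrist")
a=im.astype(int);Y=(a[:,:,0]>150)&(a[:,:,1]>130)&(a[:,:,2]<110);y,x=np.nonzero(Y);s=(x>240)&(x<300)&(y<60);x,y=x[s],y[s]
R=redmask(im)|((a[:,:,0]>130)&(a[:,:,1]<110)&(a[:,:,2]<110));ry,rx=np.nonzero(R);s=(rx>240)&(rx<310)&(ry<100);rx,ry=rx[s],ry[s]
hb=px2w("wrist",(396/1.5625,231/1.5625),.052,M)[0,:2];print("hub",hb,C)
for c in(C,hb):
  for zz in(.044,.048,.05):
    d=px2w("wrist",np.c_[x,y],zz,M)[:,:2];dd=d-c;r=np.hypot(*dd.T)
    tip=dd[r<r.min()+.006].mean(0)
    print(zz,len(x),"ptr dir",np.arctan2(*dd.mean(0)[::-1]),"tip",np.arctan2(*tip[::-1]),"r",r.min(),r.max())
  d=px2w("wrist",np.c_[rx,ry],.044,M)[:,:2]-c;an=np.arctan2(d[:,1],d[:,0]);print("red",len(rx),an.mean(),np.percentile(an,[2,98]))
v=cv2.resize(im[10:100,215:335,::-1],None,fx=6.6,fy=6.6,interpolation=cv2.INTER_NEAREST);cv2.imwrite("pics/j.png",v)
```

```text
hub [0.65021868 0.08075451] [0.6495 0.0813]
0.044 79 ptr dir 3.026771517590581 tip 3.027027778780834 r 0.10320907912188011 0.1260169663146058
0.048 79 ptr dir 3.0270890169442097 tip 3.0273781340972667 r 0.10208900367995698 0.12458709266595679
0.05 79 ptr dir 3.0272504758249346 tip 3.029643732096151 r 0.10152897040703798 0.12387215758978992
red 967 2.898537753951175 [2.7259743  3.07143391]
0.044 79 ptr dir 3.0228759945727535 tip 3.022720552195426 r 0.10398288870747126 0.1268040663434195
0.048 79 ptr dir 3.023147600027855 tip 3.0251048032404597 r 0.10286266831258026 0.12536990407296209
0.05 79 ptr dir 3.0232857050621202 tip 3.0252542864697376 r 0.10230256133918508 0.12465283078850821
red 967 2.8941894076923997 [2.72342522 3.06527932]
```

View pics/j.png

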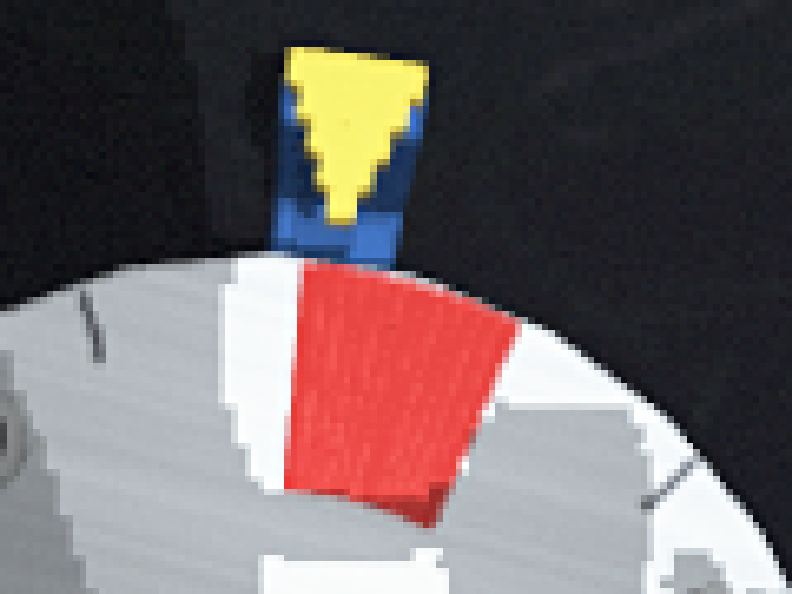

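Run:
```python
from h import *
print(get_obs()["time_s"],get_obs()["wrist_force"]);print(hand_in())
```

```text
46.3167 [-0.35569517  0.23565908  0.84073854]
the job is handed in; nothing more can be done
None
```

The larger disc was flicked counter-clockwise, ran well over a full turn by itself, and was braked while still running. It stopped with the pointer on the red field, though off-centre. The job was handed in at 46.3 s.

- **Two flicks:** the first flick, off a pin, gave about 4.7 rad/s and more than five hands-off turns. I waited too long to brake on that run, and my fit showed it would probably stop short of the pointer. So I flicked it again while it was still turning at about 0.7–0.9 rad/s. It then ran off at about 5 rad/s for several more hands-off turns, and it never stopped in between.
- **Braking:** I pressed a fingertip on the face, about 6.6 N, with the disc at about 0.9 rad/s. It stopped at once, and I lifted the hand straight off.
- **Last checks:** three wrist pictures after lifting show the disc at rest. The middle of the red field is at 2.90 rad and the pointer at about 3.025 rad. The pointer is therefore about 7° from the middle, inside the 10° half-width but not centred, because the disc stopped earlier than I aimed.
- **Surroundings:** I saw no sign that the orange block, steel block or hex key had moved. I judged this by eye from the pictures and did not measure their positions before and after.

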